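# Gather the nuts in the covered tray and take off its lid

### The job

Get the small nuts ready for tacking: with its loose lid staying on, tip the tray until all three nuts have slid together to the plain end, away from the handle, and set it down level again about where it stood, still covered. Then take off the lid and lay it flat, knob up, in the middle of the cardboard, leaving the nuts gathered in the tray. Set the tray and the lid down without dropping them, and leave everything else on the bench where it is.

Things in the scene. Friction and masses are not known exactly. Their poses are not given: they have to be found in the camera images.
- tray: Open tray of welded 5 mm aluminium plate, 140 (its x) x 62 (y) x 36 mm, 0.3 kg; inside 130 x 52, floor 4 mm thick. Origin: centre of underside; x towards the handle end. Loose on the bench, lid on, three nuts scattered inside. The long walls can be gripped across the 62 mm: the lid never stands out past them. Nuts slide once it leans some 16 to 23 degrees and stay put when level.
- plain_end (a point): Middle of the top edge of the tray's plain end, outer face: tray x = -70 mm, 36 mm above its underside. This is the end without a handle, where the nuts are wanted. Its inner face is at tray x = -65 mm.
- handle_bar (a point): Middle of the crossbar of the steel loop handle (8 mm round bar, 38 mm wide) welded to the other end of the tray: tray x = 104 mm, 24 mm above its underside. The crossbar runs along tray y; there are 30 mm of free space between it and the tray's end.
- lid: Loose clear plastic lid, 70 g: plate 135.5 x 57.5 x 4 mm lying on the tray's rim, with ribs below reaching 6 mm into the tray with 1.75 mm play all round; nothing clips it. Origin: centre of the plate's underside (36 mm above the tray's underside when on); x along its length, z up. On the cardboard it stands on its ribs, origin 6 mm above the cardboard.
- lid_knob (a point): Middle of the black plastic knob in the centre of the lid: a round head 26 mm across and 18 mm high on an 18 mm neck. This point is 21 mm above the lid's origin, in the middle of the head's height; the head's underside is 8 mm above the top of the plate and its top is 26 mm above it.
- nut1: One of three alike dark M10 steel hexagon nuts in the tray, 17 mm across flats, 8 mm high, 11.5 g, seen through the lid. Origin: centre of its underside.
- nut2: One of three alike dark M10 steel hexagon nuts in the tray, 17 mm across flats, 8 mm high, 11.5 g, seen through the lid. Origin: centre of its underside.
- nut3: One of three alike dark M10 steel hexagon nuts in the tray, 17 mm across flats, 8 mm high, 11.5 g, seen through the lid. Origin: centre of its underside.
- card: Sheet of plain brown cardboard fixed flat on the bench, 200 (its x) by 170 (its y) by 3 mm, where the lid is to be laid. Origin: centre of its underside, at bench height.
- nozzle: Bystander: copper welding-torch nozzle standing on end, 26 mm across, 66 mm high, stands between the tray and the cardboard. Origin: centre of its underside.
- magnet: Bystander: flat grey arrow-shaped welding magnet lying down, 100 by 60 by 15 mm. Origin: middle of its underside.
- candle_stand: Bystander: half-made candle stand, a round plate 112 mm across on three short legs with a cup on it, 68 mm high. Origin: centre, at bench height.
- hammer: Bystander: chipping hammer with a coiled-wire grip lying along its x, 270 mm long, head 130 mm wide. Origin: middle of the handle, at bench height.
- brush: Bystander: wire brush with a wooden back, 260 mm long along its x, 28 mm wide, 34 mm high. Origin: middle, at bench height.
- dip_tin: Bystander: closed round tin of nozzle paste, 71 mm across, 58 mm high. Origin: centre of its underside.
- angle_offcut: Bystander: rusty offcut of 40 mm steel angle, 120 mm long along its x. Origin: middle, at bench height.
Things that resemble listed ones, but are neither listed nor needed, are in the scene too. What is shaped like the tray but pink or turquoise is not meant.

How it is judged:
By the outcome, as a careful person would: the job done as asked, in the order asked, and still so for the second after the job is handed in, with the robot touching nothing.
It also fails if it takes over 64 s, if anything falls off the work surface, if the arm or the gripper's body presses on something with over 40 N, if the wrist force passes 120 N, or if a joint passes its speed limit or range.

### The arm

A 6-joint arm with a two-finger parallel gripper is mounted at the origin on the work surface. World frame = base frame: x ahead of the robot, y to its left, z up, the work surface at z = 0. Lengths are in mm, angles in rad, forces in N, time in s.
With the tool pointing down it reaches from about 275 to 1000 mm from the base axis. Payload 8.4 kg.
Tool frame: the origin (TCP) lies on the centre line of the jaws, within the pads' length; the fingertips stand 17 mm ahead of it and the grasp point (between the pads) lies 2 mm behind it (r.tcp_to_tips is the z of the fingertips in the tool frame, in mm); z points along the fingers, y is the direction in which the jaws open and shut (so a half turn about z gives the same grasp; the last joint's range is limited). The gripper opens to 85 mm and grips with 20 to 120 N. Pads are 22 mm wide; open, the fingers measure 114 mm over their backs; the gripper's body (76 mm by 85 mm) begins 54 mm behind the grasp point. The pads swing forward as they close: fully open they stand 13 mm farther back than shut.
Start: joints at [-1.228, 0.353, 1.633, -0, 1.155, -0.002], TCP at [211.254, -588.217, 248.281] pointing down, gripper open.
Joint ranges: [-2.63, 2.63], [-0.92, 2.1], [0.06, 2.66], [-1.3, 4.44], [0, 2.69], [-3.02, 3.02]. Speed limits (rad/s): [2.22, 2.22, 2.79, 3.14, 3.14, 3.14].

### API

Orientations are given as [roll, pitch, yaw] about the fixed x, y, z axes, in that order (R = Rz(yaw) Ry(pitch) Rx(roll)).
In Python, from rig import r, cams, job gives the robot as it stands.
- The arm moves only by the tool drive_tool, never from a script. Its argument "deltas" is a list of rows, each a list of 4 numbers: the shift along the tool's x, y, z in cm, then the turn about the tool's z in rad. In form: [[x, y, z, roll], ...]. A call has 1 to 12 rows; each row shifts and turns the commanded pose from where the row before left it, along the tool's axes as they then stand; what a row does not reach is not made up. A row lasts 1/12 s, in which the tool goes at most 41.7 mm and 7.16 degrees, less where a joint would pass 70% of its speed; a pose out of reach is approached as far as the arm can. A call with a gripper value outside its range is refused whole. "jaw" is the closure, from 0 (fully open) to 1 (shut), set as the call begins (left out, the last holds). The fingers move at their own pace and stop on an object; "force" is the grip in N (left out, the last holds). Time passes only in rows, so rows that do not move let the fingers close. It gives the time, the measured TCP pose, the force and the opening at its end, in the units of the state.
- r.sense(): the state, without advancing time (a new reading comes with each control period).
- cams.grab_frame(name): name is "side" or "top" or "wrist"; returns (picture, depth): 384x512x3 uint8, red, green, blue; 384x512 float32, mm along the optical axis (not along the pixel's ray), 0 where there is no reading.
- cams.camera_params(name): a dict with "fx", "fy", "cx", "cy" (pixels), "R" (3x3) and "t" (3): a world point X has camera coordinates R X + t. Camera axes: x right, y down, z forward; pixel columns grow to the right and rows downward; lengths in mm; the calibration is good to about 2 mm. A picture is of the moment at which its call begins: read the wrist's pose just before it. camera_params takes no time and is no camera call; for the wrist camera it gives the pose at the moment of the call.
- job.sign_off(): hands the job in, once; it reports no verdict.
The state is a dict: "clock": time; "qpos": joint angles; "qvel": joint speeds; "joint_efforts": joint torques, N m; "eef_pos": TCP position; "tcp_rot": TCP orientation; "contact_force": force on the tool from outside, world axes, zero at the start; "wrist_torque": the same for the moment, N m; "opening": opening from 0.0 (shut) to 1.0 (fully open).
Only numpy, scipy, OpenCV 4.12 (cv2) and the standard library are available. Lean on these libraries where they do the work, as an engineer would, in place of code of your own. Each camera call takes 0.05 s, during which the arm holds its last target. There are 200 camera calls.

## Working session

There is one attempt and no reset: what is moved stays moved. The work goes in short steps, Python scripts to look and compute and a tool call to move; the robot and the scene stay as the last step left them, time stands still between calls to the robot, and variables do not carry over. Pictures are saved under pics/ and viewed, about 8 in all and at most 12, crops included, and the job is handed in when it is done.

Besides the shell and the picture viewer there is one more tool, called after "Request:" as name(argument=value, ...) on one line, values as JSON. drive_tool: Moves the arm, as the interface text tells. Its arguments: {"type":"object","properties":{"deltas":{"type":"array"},"jaw":{"type":"number"},"force":{"type":"number"}},"required":["deltas"]}

```bash
mkdir -p pics; python3 - <<'E'
from rig import r,cams,job
import cv2,numpy as np
for n in ("top","side"):
    p,d=cams.grab_frame(n); np.savez(f"pics/{n}0.npz",p=p,d=d,**cams.camera_params(n))
    cv2.imwrite(f"pics/{n}0.png",cv2.resize(p[:,:,::-1],(800,600),interpolation=cv2.INTER_CUBIC))
    print(n,cams.camera_params(n))
s=r.sense();print(s)
E
```

```text
top {'fx': 418.94267395703105, 'fy': 418.94267395703105, 'cx': 253.47334602209963, 'cy': 185.1161390122755, 'R': array([[ 0.05218996, -0.99863032,  0.00369971],
       [-0.97777802, -0.05185273, -0.20312911],
       [ 0.20304273,  0.00698381, -0.97914497]]), 't': array([ -32.39868247,  504.51581852, 1336.18250738])}
side {'fx': 407.9823055007451, 'fy': 407.9823055007451, 'cx': 252.7542528323695, 'cy': 189.71816178267733, 'R': array([[-0.86441527, -0.50218258,  0.02447239],
       [-0.32955429,  0.52916333, -0.78190801],
       [ 0.37971069, -0.68395821, -0.62291328]]), 't': array([ 443.96062477,  234.35128366, 1190.97295394])}
{'clock': 0.1, 'qpos': array([-1.22840474e+00,  3.53576904e-01,  1.63404848e+00,  6.47179813e-06,
        1.15523114e+00, -2.38894851e-03]), 'qvel': array([-0.00107306, -0.00020724, -0.00092772, -0.00153543, -0.00012287,
        0.00118971]), 'joint_efforts': array([-2.11855964e-03, -6.06361985e+01, -3.42820966e+01, -2.77294134e-05,
        3.94976931e-03, -1.47235875e-05]), 'eef_pos': array([ 211.11457161, -587.82955448,  247.64282077]), 'tcp_rot': array([-3.14032880e+00, -8.93697962e-06,  3.44777911e-01]), 'contact_force': array([0.9469401 , 0.12802994, 0.23175353]), 'wrist_torque': array([ 0.0210614 ,  0.00902886, -0.01068521]), 'opening': 1.004293835127899}
```

View pics/top0.png

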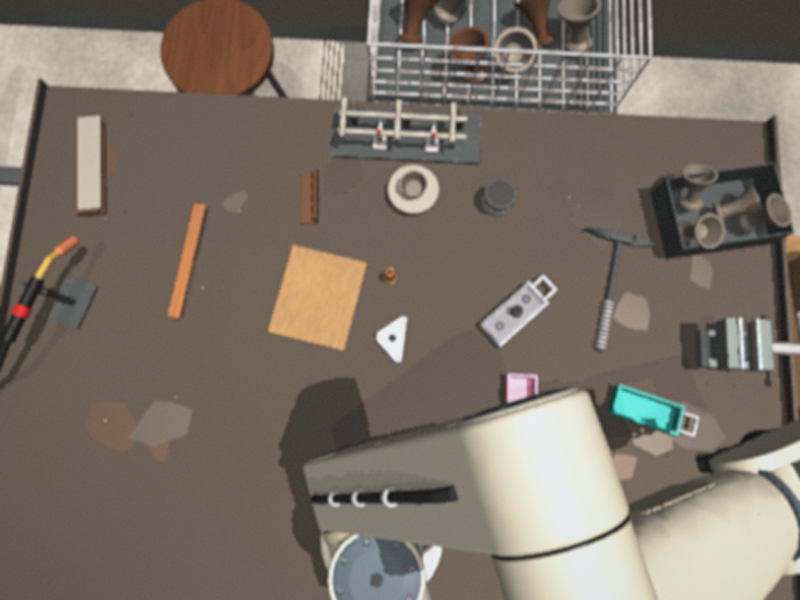

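View pics/side0.png

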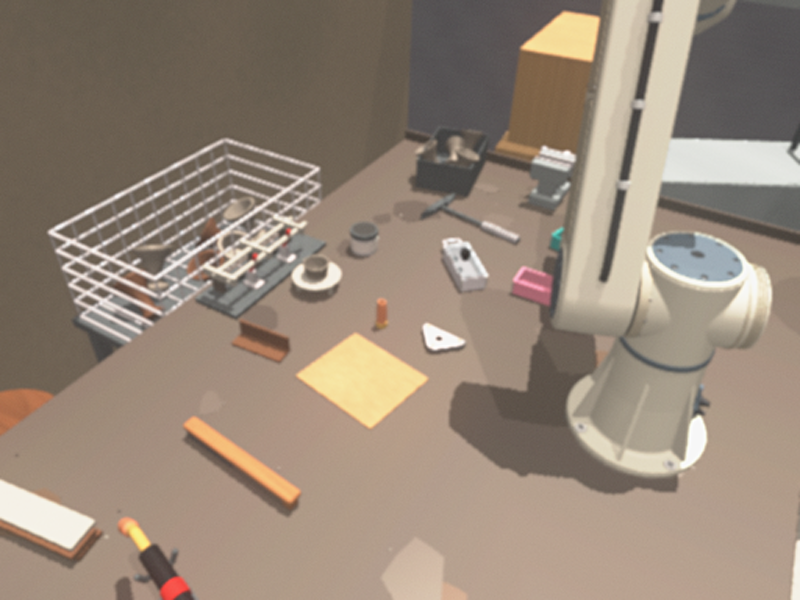

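The top picture (800x600) shows three tray shapes: a grey one with a clear lid and knob at (517,310), handle at (543,290); a pink one at (521,387); and a turquoise one at (655,410). The grey tray fits the description because it has the lid and isn't one of the excluded colours. The card is at (318,297), the nozzle at (390,273) and the magnet at (393,338). I'll confirm in one enlarged crop.

```bash
cat > h.py <<'E'
import numpy as np,cv2
def p2w(c,u,v,z):
    R,t=c["R"],c["t"]; C=-R.T@t
    d=R.T@np.array([(u-c["cx"])/c["fx"],(v-c["cy"])/c["fy"],1.])
    return C+d*(z-C[2])/d[2]
def w2p(c,X):
    q=c["R"]@np.asarray(X,float)+c["t"]; return c["fx"]*q[0]/q[2]+c["cx"],c["fy"]*q[1]/q[2]+c["cy"]
E
python3 - <<'E'
import numpy as np,cv2
a=np.load("pics/top0.npz")["p"]
c1=cv2.resize(a[165:230,295:365,::-1],(560,520),interpolation=cv2.INTER_CUBIC) # 8x
c2=cv2.resize(a[150:235,165:270,::-1],(0,0),fx=2.2,fy=520/85,interpolation=cv2.INTER_CUBIC)
im=np.hstack([c1,c2]);print(im.shape);cv2.imwrite("pics/c1.png",im)
E
```

```text
(520, 791, 3)
```

View pics/c1.png

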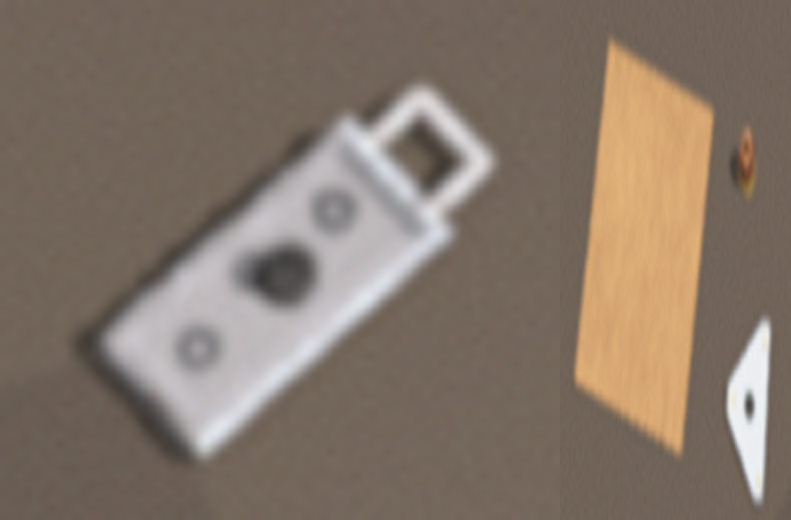

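Confirmed: this is the lidded grey tray. Its rim corners in the crop are at (100,340), (203,455), (450,232) and (348,118), and the crossbar middle is near (452,130). Nuts show at (197,347), at (333,210), and partly under the knob near (245,272). The card corners are on the right.

```bash
python3 - <<'E'
import numpy as np
from h import *
c=np.load("pics/top0.npz")
f=lambda x,y,z:p2w(c,295+(x+.5)/8-.5,165+(y+.5)/8-.5,z)
P=[f(100,340,36),f(203,455,36),f(450,232,36),f(348,118,36)]
print(np.round(P)); pm=(P[0]+P[1])/2;hm=(P[2]+P[3])/2
print("len",np.linalg.norm(hm-pm),"ctr",(pm+hm)/2,"yaw",np.degrees(np.arctan2(*(hm-pm)[1::-1])))
b=f(452,130,28);print("bar",b); kn=f(283,272,66);print("knob",kn)
print("baryaw",np.degrees(np.arctan2(*(b-pm)[1::-1])))
g=lambda x,y,z:p2w(c,165+(x-560)/2.2,150+y/(520/85),z)
K=[g(611,38,3),g(713,108,3),g(682,455,3),g(575,383,3)];print(np.round(K),np.mean(K,0))
e=K[0]-K[3];print("card yaw",np.degrees(np.arctan2(e[1],e[0])),np.linalg.norm(e),np.linalg.norm(K[1]-K[0]))
n=g(745,135,66);print("nozzle",n)
E
```

```text
[[ 444. -187.   36.]
 [ 398. -231.   36.]
 [ 497. -332.   36.]
 [ 544. -289.   36.]]
len 142.00176148904353 ctr [ 470.84133712 -259.66858769   36.        ] yaw -45.59978122633385
bar [ 542.78307334 -334.41940873   28.        ]
knob [ 471.08651699 -257.13192738   66.        ]
baryaw -45.89500672634857
[[606. 227.   3.]
 [574.  63.   3.]
 [375.  98.   3.]
 [406. 265.   3.]] [490.29601968 163.46546286   3.        ]
card yaw -10.946462882905633 203.76293859611133 166.78005089728538
nozzle [545.73542538  10.80352679  66.        ]
```

Request:
drive_tool(deltas=[[0,0,0,-0.107],[0,0,0,-0.107],[0,0,0,-0.107],[0,0,0,-0.107],[2,0.3,0,0],[3.5,0.4,0,0],[3.5,0.4,0,0],[3.5,0.4,0,0],[3.5,0.4,0,0],[3.5,0.4,0,0],[3.5,0.4,0,0],[3.5,0.4,0,0]], jaw=0.68)

```text
clock: 1.1
eef_pos: [423.6, -424.0, 248.0]
tcp_rot: [-3.141, -0.0, 0.773]
contact_force: [0.5, -0.2, 0.4]
opening: 0.315
```

Request:
drive_tool(deltas=[[3.5,0.4,0,0],[3.5,0.4,0,0],[3.5,0.5,1,0],[3,0.5,2,0],[1,0.2,2,0],[0,0,1.5,0],[0,0,0.5,0],[0,0,0,0]])

```text
clock: 1.77
eef_pos: [539.4, -337.8, 176.5]
tcp_rot: [-3.138, 0.001, 0.773]
contact_force: [-0.4, -0.0, 0.7]
opening: 0.319
```

```bash
python3 - <<'E'
from rig import r,cams,job
import cv2,numpy as np
n="wrist";c=cams.camera_params(n);p,d=cams.grab_frame(n); np.savez(f"pics/{n}1.npz",p=p,d=d,**c)
cv2.imwrite(f"pics/{n}1.png",cv2.resize(p[:,:,::-1],(800,600),interpolation=cv2.INTER_CUBIC))
s=r.sense();print(s["clock"],s["eef_pos"],s["tcp_rot"],s["opening"],s["qpos"])
E
```

```text
1.8167 [ 539.84243356 -338.46928033  177.82257286] [-3.14010438e+00  5.05424841e-04  7.72693743e-01] 0.3272501257499966 [-5.62301036e-01  4.42763103e-01  1.66672211e+00 -1.67303757e-04
  1.03367262e+00  2.35887640e-01]
```

View pics/wrist1.png

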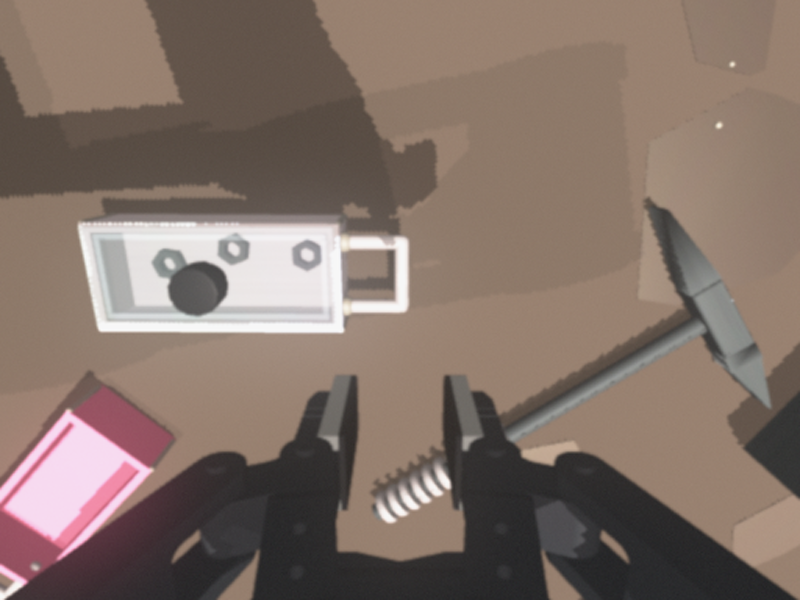

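The wrist picture shows three nuts, at (169,264), (233,249) and (307,254). The knob is at (198,288). The crossbar runs from (402,240) to (402,309), middle (402,274). The rim corners are at (80,223), (343,217), (343,331) and (98,331).

```bash
python3 - <<'E'
import numpy as np
from h import *
c=np.load("pics/wrist1.npz")
f=lambda x,y,z:p2w(c,(x+.5)*.64-.5,(y+.5)*.64-.5,z)
print("bar",f(402,274,26),f(402,240,26),f(402,309,26)); P=[f(80,223,36),f(98,331,36),f(343,331,36),f(343,217,36)];print(np.round(P),np.mean(P,0))
print("knob",f(198,288,66))
b=f(402,274,26);d=b-np.array([539.8,-338.5,b[2]]);y=.773
print("tool dx,dy",d@[np.cos(y),np.sin(y),0],d@[np.sin(y),-np.cos(y),0])
e=f(343,331,36)-f(98,331,36);print(np.degrees(np.arctan2(e[1],e[0])))
E
```

```text
bar [ 545.42290273 -333.35523691   26.        ] [ 559.59331873 -319.52227736   26.        ] [ 530.17303942 -348.24193763   26.        ]
[[ 446. -187.   36.]
 [ 400. -229.   36.]
 [ 499. -331.   36.]
 [ 548. -287.   36.]] [ 473.29866791 -258.58218756   36.        ]
knob [ 476.59177428 -258.2711208    66.        ]
tool dx,dy 7.617496006794153 0.24367396763806784
-45.68906446689867
```

Request:
drive_tool(deltas=[[0.75,0,1,0],[0,0,2,0],[0,0,2,0],[0,0,2,0],[0,0,2,0],[0,0,2,0],[0,0,1.5,0],[0,0,1,0],[0,0,0.8,0],[0,0,0.5,0],[0,0,0.3,0],[0,0,0,0]])

```text
clock: 2.82
eef_pos: [545.9, -333.4, 27.3]
tcp_rot: [3.141, -0.0, 0.773]
contact_force: [-0.4, 0.8, 0.2]
opening: 0.318
```

Request:
drive_tool(deltas=[[0,0,0,0],[0,0,0,0],[0,0,0,0],[0,0,0,0],[0,0,0,0],[0,0,0,0]], jaw=1, force=25)

```text
clock: 3.32
eef_pos: [546.2, -333.5, 28.0]
tcp_rot: [3.141, -0.0, 0.773]
contact_force: [-1.1, 0.5, 6.2]
opening: 0.08
```

Request:
drive_tool(deltas=[[0,-0.06,-0.38,0],[0,-0.06,-0.38,0],[0,-0.07,-0.38,0],[0,-0.08,-0.37,0],[0,-0.09,-0.37,0],[0,-0.1,-0.37,0],[0,-0.11,-0.37,0],[0,-0.11,-0.36,0],[0,-0.12,-0.36,0],[0,-0.13,-0.36,0],[0,-0.14,-0.36,0],[0,-0.14,-0.35,0]])

```text
clock: 4.32
eef_pos: [537.3, -324.5, 71.8]
tcp_rot: [3.141, -0.0, 0.773]
contact_force: [1.5, -0.4, -1.6]
opening: 0.078
```

```bash
python3 - <<'E'
from rig import r,cams,job
import cv2,numpy as np
o=[]
for n in ("side","wrist"):
    c=cams.camera_params(n);p,d=cams.grab_frame(n); np.savez(f"pics/{n}2.npz",p=p,d=d,**c)
    o.append(p[:,:,::-1])
a=cv2.resize(o[0][130:210,255:355],(500,400),interpolation=cv2.INTER_CUBIC);b=cv2.resize(o[1][:200,:300],(300,200))
cv2.imwrite("pics/t2.png",np.hstack([a,np.vstack([b,b*0])]))
s=r.sense();print(s["clock"],s["eef_pos"],s["contact_force"],s["wrist_torque"],s["opening"])
E
```

```text
4.4167 [ 537.26512766 -324.45718622   71.98306064] [ 0.666585    0.22110502 -1.89725662] [-0.11859605 -0.14002456 -0.03722364] 0.08007317238049118
```

View pics/t2.png

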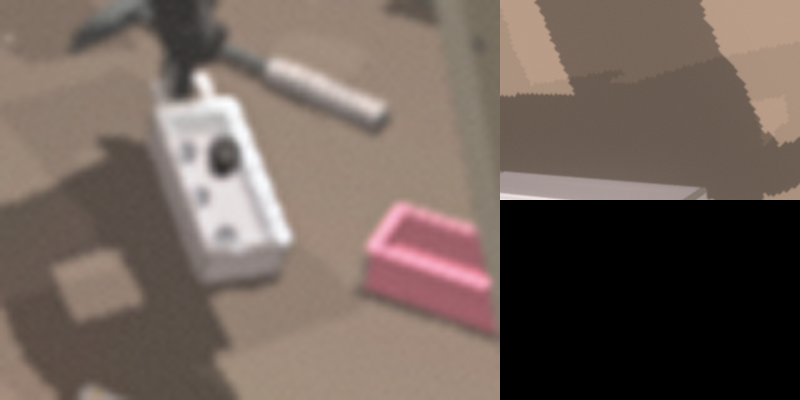

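At about 15° the tray is pivoting on its plain end and the lid is on. The nuts show at (190,150), (203,197) and (228,233), not gathered yet. I'll tilt further.

Request:
drive_tool(deltas=[[0,-0.15,-0.35,0],[0,-0.16,-0.35,0],[0,-0.17,-0.35,0],[0,-0.17,-0.34,0],[0,-0.18,-0.34,0],[0,-0.19,-0.33,0],[0,-0.2,-0.33,0],[0,-0.2,-0.32,0],[0,-0.21,-0.32,0],[0,-0.22,-0.31,0],[0,-0.23,-0.31,0],[0,-0.23,-0.31,0]])

```text
clock: 5.42
eef_pos: [521.1, -307.9, 111.4]
tcp_rot: [3.141, -0.0, 0.773]
contact_force: [1.3, -0.3, -1.4]
opening: 0.077
```

Request:
drive_tool(deltas=[[0,0,0,0],[0,0,0,0],[0,0,0,0],[0,0,0,0],[0,0,0,0],[0,0,0,0]])

```text
clock: 5.92
eef_pos: [521.2, -308.1, 110.9]
tcp_rot: [-3.142, 0.0, 0.773]
contact_force: [2.3, -0.7, -0.7]
opening: 0.079
```

```bash
python3 - <<'E'
from rig import r,cams,job
import cv2,numpy as np
p,d=cams.grab_frame("side")
cv2.imwrite("pics/t3.png",cv2.resize(p[130:210,255:355,::-1],(750,600),interpolation=cv2.INTER_CUBIC))
s=r.sense();print(s["clock"],s["eef_pos"],s["contact_force"],s["wrist_torque"],s["opening"])
E
```

```text
5.9667 [ 521.21605222 -308.09845205  110.86583805] [ 0.26381388 -0.20403935 -1.19465796] [-0.21951569 -0.26968384  0.04388947] 0.08030180383418271
```

View pics/t3.png

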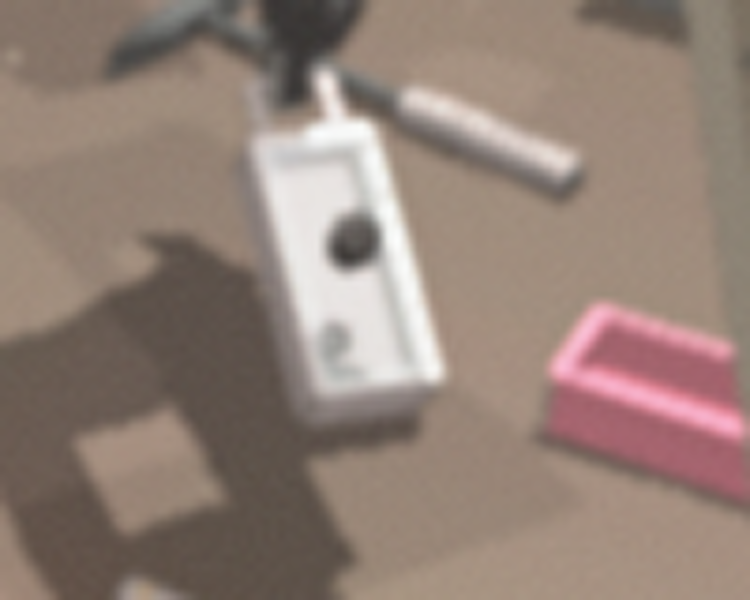

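The nuts have run down to the plain end: one ring at (335,335), another at its foot near (345,370). The lid is on. I'll lower along the same arc and check from close by.

Request:
drive_tool(deltas=[[0,0.23,0.31,0],[0,0.23,0.31,0],[0,0.22,0.31,0],[0,0.21,0.32,0],[0,0.2,0.32,0],[0,0.2,0.33,0],[0,0.19,0.33,0],[0,0.18,0.34,0],[0,0.17,0.34,0],[0,0.17,0.35,0],[0,0.16,0.35,0],[0,0.15,0.35,0]])

```text
clock: 6.97
eef_pos: [537.3, -324.6, 71.0]
tcp_rot: [-3.141, 0.0, 0.773]
contact_force: [-1.5, 1.2, -1.7]
opening: 0.081
```

Request:
drive_tool(deltas=[[0,0.14,0.35,0],[0,0.14,0.36,0],[0,0.13,0.36,0],[0,0.12,0.36,0],[0,0.11,0.36,0],[0,0.11,0.37,0],[0,0.1,0.37,0],[0,0.09,0.37,0],[0,0.08,0.37,0],[0,0.07,0.38,0],[0,0.03,0.19,0],[0,0.03,0.19,0]])

```text
clock: 7.97
eef_pos: [545.4, -332.9, 30.9]
tcp_rot: [3.142, 0.0, 0.773]
contact_force: [-2.8, 1.6, 9.3]
opening: 0.075
```

Request:
drive_tool(deltas=[[0,0.02,0.1,0],[0,0.02,0.1,0],[0,0.01,0.09,0],[0,0.01,0.09,0],[0,0,0,0],[0,0,0,0]])

```text
clock: 8.47
eef_pos: [546.5, -333.9, 28.5]
tcp_rot: [3.14, -0.0, 0.773]
contact_force: [-2.2, 1.1, 7.8]
opening: 0.076
```

Request:
drive_tool(deltas=[[0,0,0,0],[0,0,0,0],[0,0,0,0],[0,0,-1,0],[0,0,-2,0],[0,0,-3,0],[0,0,-3,0],[0,0,-3,0],[0,-1.5,-2,0],[-1,-3,-1,0],[-2,-3,0,0],[-2,-2,0,0]], jaw=0.68)

```text
clock: 9.47
eef_pos: [442.2, -298.7, 178.6]
tcp_rot: [3.141, -0.0, 0.774]
contact_force: [0.3, 0.3, -0.4]
opening: 0.316
```

Request:
drive_tool(deltas=[[-2,-1,0,0],[0,0,0,0],[0,0,0,0]], jaw=0.5)

```text
clock: 9.72
eef_pos: [421.9, -307.3, 178.2]
tcp_rot: [3.14, -0.0, 0.771]
contact_force: [1.4, 0.2, 0.4]
opening: 0.503
```

```bash
python3 - <<'E'
from rig import r,cams,job
import cv2,numpy as np
n="wrist";c=cams.camera_params(n);p,d=cams.grab_frame(n); np.savez(f"pics/{n}4.npz",p=p,d=d,**c)
cv2.imwrite(f"pics/{n}4.png",cv2.resize(p[:,:,::-1],(800,600),interpolation=cv2.INTER_CUBIC))
s=r.sense();print(s["clock"],s["eef_pos"],s["tcp_rot"],s["opening"])
E
```

```text
9.7667 [ 422.85654247 -307.39482485  178.12500175] [ 3.13994093e+00 -4.66920443e-04  7.71919733e-01] 0.5012931573202989
```

View pics/wrist4.png

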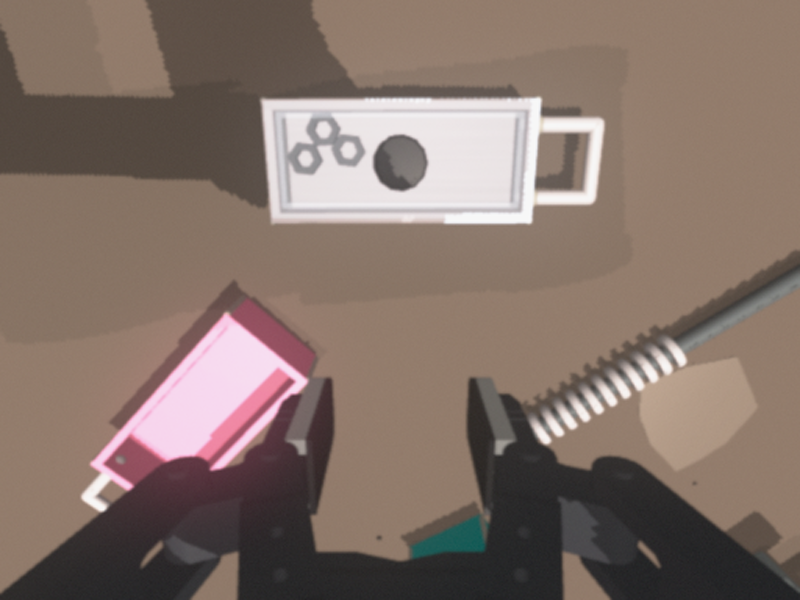

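The nuts form a triangle at (304,158), (322,129) and (347,150), with the lid seated and the knob at (400,162). I'll compute their tray x.

```bash
python3 - <<'E'
import numpy as np
from h import *
c=np.load("pics/wrist4.npz")
f=lambda x,y,z:p2w(c,(x+.5)*.64-.5,(y+.5)*.64-.5,z)
P=[f(263,99,36),f(272,222,36),f(532,222,36),f(541,98,36)];m=np.mean(P,0);print(np.round(P),m)
e=(P[2]+P[3]-P[0]-P[1]);e/=np.linalg.norm(e);print("yaw",np.degrees(np.arctan2(e[1],e[0])));g=np.array([-e[1],e[0],0])
for q in [(304,158),(322,129),(347,150)]:
    X=f(*q,12)-m;print(X@e,X@g)
k=f(400,162,66);print("knob",k,(k-m)@e,(k-m)@g);y=.773
d=k-np.array([422.4,-307.4,66]);print("tool",d@[np.cos(y),np.sin(y),0],d@[np.sin(y),-np.cos(y),0])
print(f(593,160,26))
E
```

```text
[[ 446. -188.   36.]
 [ 402. -231.   36.]
 [ 500. -332.   36.]
 [ 544. -288.   36.]] [ 473.08741293 -259.88740109   36.        ]
yaw -45.773082982747994
-55.521961160019714 1.7473204767301906
-44.527815695751784 17.255972221594554
-30.966197863600996 6.043780754361449
knob [ 473.22472124 -258.22241355   66.        ] -1.0973289857800232 1.2597246431033349
tool 70.72131498924301 0.2879303520368384
[ 545.83766516 -333.47423572   26.        ]
```

All three are gathered in contact at the plain end: centres 9, 20 and 34 mm from its inner face, and the first touches the wall. The tray is back where it stood, lid on. Next, the knob.

Request:
drive_tool(deltas=[[2,0,0,0],[3,0,1,0],[2,0,2,0],[0.07,0,2,0],[0,0,2,0],[0,0,1.5,0],[0,0,1,0],[0,0,0.9,0],[0,0,0.6,0],[0,0,0.5,0],[0,0,0,0],[0,0,0,0]])

```text
clock: 10.77
eef_pos: [473.2, -257.8, 62.5]
tcp_rot: [3.141, -0.0, 0.773]
contact_force: [-0.6, 0.1, -0.5]
opening: 0.502
```

Request:
drive_tool(deltas=[[0,0,0,0],[0,0,0,0],[0,0,0,0],[0,0,0,0],[0,0,0,0],[0,0,0,0]], jaw=1, force=30)

```text
clock: 11.27
eef_pos: [473.4, -257.9, 63.1]
tcp_rot: [3.14, -0.0, 0.773]
contact_force: [0.2, 0.2, 6.5]
opening: 0.288
```

Request:
drive_tool(deltas=[[0,0,-0.1,0],[0,0,-0.2,0],[0,0,-0.4,0],[0,0,-0.6,0],[0,0,-1,0],[0,0,-1.5,0],[0,0,-1.5,0],[0,0,-1.5,0],[0,0,-1,0],[0,0,-0.7,0],[0,0,-0.5,0],[0,0,0,0]])

```text
clock: 12.27
eef_pos: [473.4, -257.8, 153.3]
tcp_rot: [3.14, -0.0, 0.773]
contact_force: [0.3, -0.1, -1.4]
opening: 0.29
```

```bash
python3 - <<'E'
from rig import r,cams,job
import cv2,numpy as np
s=r.sense();print(s["clock"],s["eef_pos"],s["contact_force"],s["opening"])
p,d=cams.grab_frame("side");q,d=cams.grab_frame("top")
f=lambda a:cv2.resize(a[:,:,::-1],(400,400),interpolation=cv2.INTER_CUBIC)
cv2.imwrite("pics/t5.png",np.hstack([f(p[100:200,250:350]),f(q[140:240,280:380])]))
E
```

```text
12.2667 [ 473.37015964 -257.81429727  153.26964613] [ 0.33762748 -0.08888602 -1.38028224] 0.2903530932251428
```

View pics/t5.png

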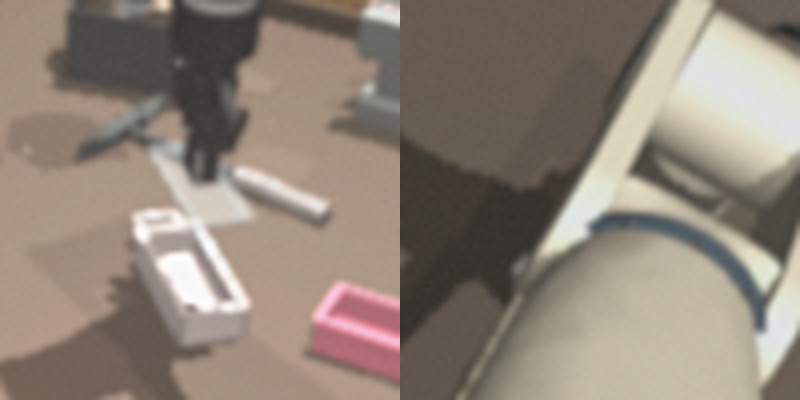

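The side view shows the lid held level above the tray at (200,190) and the tray still on the bench at (190,280). The top view is blocked by the arm. I'll carry it to the card.

Request:
drive_tool(deltas=[[1,-0.95,0,0],[2,-1.9,0,0],[2.6,-2.46,0,0],[2.8,-2.65,0,0],[2.8,-2.65,0,0],[2.8,-2.65,0,0],[2.8,-2.65,0,0],[2.8,-2.65,0,0],[2.8,-2.65,0,0],[2.8,-2.65,0,0],[2.6,-2.46,0,0],[2,-1.9,0,0]])

```text
clock: 13.37
eef_pos: [488.2, 155.6, 151.6]
tcp_rot: [-3.141, 0.001, 0.774]
contact_force: [0.4, -0.4, -1.6]
opening: 0.286
```

Request:
drive_tool(deltas=[[1.2,-1.1,0,0],[0.5,-0.5,0,0],[0,0,0,-0.06],[0,0,0,-0.1],[0,0,0,-0.1],[0,0,0,-0.1],[0,0,0,-0.1],[0,0,0,-0.1],[0,0,0,-0.05],[0,0,0,0],[0,0,0,0]])

```text
clock: 14.28
eef_pos: [489.8, 175.3, 151.8]
tcp_rot: [-3.141, 0.001, 1.38]
contact_force: [-0.3, -0.3, -1.2]
opening: 0.294
```

```bash
python3 - <<'E'
from rig import r,cams,job
import cv2,numpy as np
n="wrist";c=cams.camera_params(n);p,d=cams.grab_frame(n); np.savez(f"pics/{n}6.npz",p=p,d=d,**c)
cv2.imwrite(f"pics/{n}6.png",cv2.resize(p[:,:,::-1],(800,600),interpolation=cv2.INTER_CUBIC))
s=r.sense();print(s["clock"],s["eef_pos"],s["tcp_rot"],s["opening"])
E
```

```text
14.3333 [489.88779492 175.45144344 151.93380626] [-3.14084979e+00  4.73885240e-04  1.38038430e+00] 0.2936286323879096
```

View pics/wrist6.png

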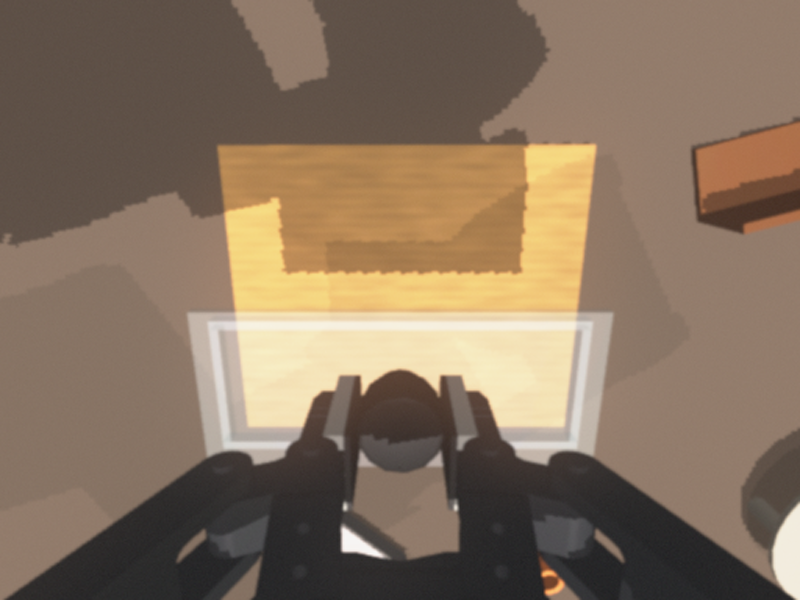

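The wrist picture shows the card corners at (219,145), (596,145), (566,428) and (247,428), the last two seen through the lid, which hangs level and square to the card. The magnet is at (370,535).

```bash
python3 - <<'E'
import numpy as np
from h import *
c=np.load("pics/wrist6.npz")
f=lambda x,y,z:p2w(c,(x+.5)*.64-.5,(y+.5)*.64-.5,z)
P=np.array([f(*q,3) for q in [(219,145),(596,145),(566,428),(247,428)]]);m=P.mean(0);print(P.round(),m,[np.linalg.norm(P[i]-P[i-1]) for i in range(4)])
e=P[1]-P[0];print(np.degrees(np.arctan2(e[1],e[0])))
y=1.38
for m in (m,np.array([490.3,163.5,3])):
    d=m-np.array([489.9,175.4,3]);print("tool",d@[np.cos(y),np.sin(y),0],d@[np.sin(y),-np.cos(y),0])
E
```

```text
[[411. 270.   3.]
 [607. 232.   3.]
 [576.  63.   3.]
 [376. 102.   3.]] [492.40748576 166.93390836   3.        ] [np.float64(171.6673250974777), np.float64(199.75160106414668), np.float64(171.5220114907839), np.float64(203.1465379194891)]
-10.966428753229739
tool -7.836940282275856 4.067500402637067
tool -11.608200678911945 2.6494673045932084
```

Request:
drive_tool(deltas=[[-0.4,0.15,0.5,0],[-0.5,0.2,1.2,0],[0,0,1.8,0],[0,0,2,0],[0,0,2,0],[0,0,1.5,0],[0,0,0.8,0],[0,0,0.5,0],[0,0,0.4,0],[0,0,0.3,0],[0,0,0.2,0],[0,0,0,0]])

```text
clock: 15.33
eef_pos: [492.3, 166.4, 40.5]
tcp_rot: [3.141, -0.0, 1.383]
contact_force: [-0.2, 1.0, -0.7]
opening: 0.292
```

Request:
drive_tool(deltas=[[0,0,0.1,0],[0,0,0.1,0],[0,0,0.1,0],[0,0,0,0]])

```text
clock: 15.67
eef_pos: [492.1, 166.3, 37.3]
tcp_rot: [3.141, -0.0, 1.383]
contact_force: [-0.3, 0.0, -1.0]
opening: 0.288
```

Request:
drive_tool(deltas=[[0,0,0.05,0],[0,0,0.05,0],[0,0,0.05,0],[0,0,0,0],[0,0,0,0]])

```text
clock: 16.08
eef_pos: [492.1, 166.4, 36.1]
tcp_rot: [3.142, -0.0, 1.383]
contact_force: [-0.8, -0.7, 4.7]
opening: 0.289
```

Request:
drive_tool(deltas=[[0,0,0,0],[0,0,0,0],[0,0,0,0],[0,0,0,0],[0,0,-0.5,0],[0,0,-1,0],[0,0,-2,0],[0,0,-3,0],[0,0,-3,0],[0,0,-3,0],[-1,0,-3,0],[-3,0,-2,0]], jaw=0.5)

```text
clock: 17.08
eef_pos: [486.4, 129.0, 214.8]
tcp_rot: [3.137, -0.003, 1.385]
contact_force: [0.6, -0.1, 0.3]
opening: 0.499
```

Request:
drive_tool(deltas=[[-3,0,-2,0],[-3,0,-1,0],[-3,0,0,0],[-1,0,0,0],[0,0,0,0],[0,0,0,0]])

```text
clock: 17.58
eef_pos: [465.9, 28.8, 241.2]
tcp_rot: [3.141, -0.001, 1.381]
contact_force: [-0.0, 0.4, -0.8]
opening: 0.502
```

```bash
python3 - <<'E'
from rig import r,cams,job
import cv2,numpy as np
s=r.sense();print(s["clock"],s["eef_pos"])
n="wrist";c=cams.camera_params(n);p,d=cams.grab_frame(n); np.savez(f"pics/{n}7.npz",p=p,d=d,**c)
q,d=cams.grab_frame("side")
cv2.imwrite("pics/t7.png",np.hstack([cv2.resize(a[:,:,::-1],(400,300),interpolation=cv2.INTER_AREA) for a in (p,)]+[cv2.resize(q[130:250,180:340,::-1],(400,300),interpolation=cv2.INTER_CUBIC)]))
E
```

```text
17.5833 [465.92541924  28.7589767  241.24843669]
```

View pics/t7.png

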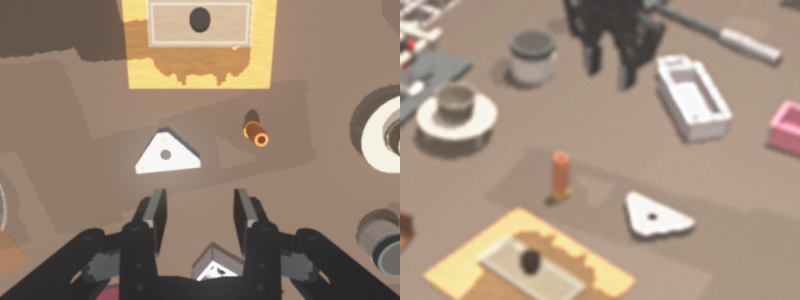

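Request:
drive_tool(deltas=[[-2,0,0,0],[-3.8,-0.4,0,0],[-3.8,-0.4,0,0],[-3.8,-0.4,0,0],[-3.8,-0.4,0,0],[-3.8,-0.4,0,0],[-3.8,-0.4,0,0],[-3.8,-0.4,0,0],[-3.8,-0.4,0,0],[-3.8,-0.4,0,0],[-3.8,-0.4,0,0],[-3.8,-0.4,0,0]])

```text
clock: 18.68
eef_pos: [341.0, -394.3, 240.5]
tcp_rot: [-3.141, -0.001, 1.384]
contact_force: [0.8, 0.1, 0.6]
opening: 0.503
```

Request:
drive_tool(deltas=[[-3.8,-0.4,0,0],[-3.8,-0.4,0,0],[-3,-0.4,0,0],[-1.5,-0.2,0,0],[0,0,0,0],[0,0,0,0]])

```text
clock: 19.18
eef_pos: [305.1, -508.8, 240.0]
tcp_rot: [-3.141, -0.002, 1.382]
contact_force: [0.2, 0.5, 0.3]
opening: 0.499
```

```bash
python3 - <<'E'
from rig import r,cams,job
import cv2,numpy as np
from h import *
s=r.sense();print(s["clock"],s["eef_pos"],s["qvel"].round(3))
c=cams.camera_params("top");p,d=cams.grab_frame("top"); np.savez("pics/top8.npz",p=p,d=d,**c)
a=cv2.resize(p[165:230,295:365,::-1],(400,371),interpolation=cv2.INTER_CUBIC)
b=cv2.resize(p[145:235,165:262,::-1],(400,371),interpolation=cv2.INTER_CUBIC)
cv2.imwrite("pics/t8.png",np.hstack([a,b]))
q=np.load("pics/top0.npz")["p"];D=np.abs(p.astype(int)-q).max(2)
E
```

```text
19.1833 [ 305.0574556  -508.78506781  240.01984607] [ 0.019 -0.021  0.027  0.001  0.002  0.003]
```

View pics/t8.png

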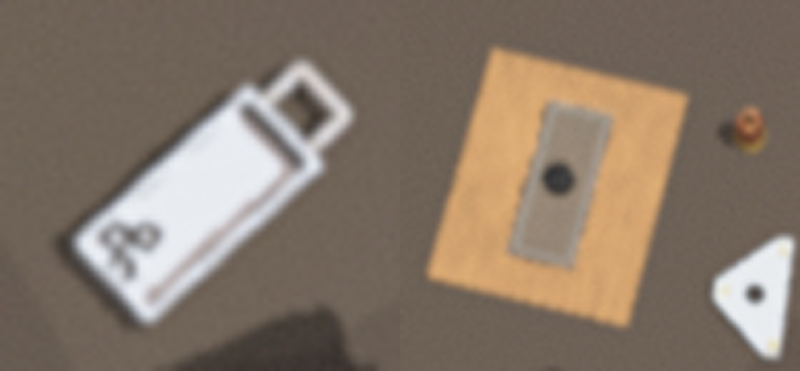

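The top view shows the three nuts at the plain end (120,245) of the open tray, which is in its old place. The lid centre is at (560,184) and the card centre at (560,187), so the lid sits within a couple of mm of the middle. The nozzle and magnet haven't moved.

```bash
python3 -c "
from rig import job;print(job.sign_off())"
```

```text
the job is handed in; nothing more can be done
None
```

The job is done and handed in at about 19 s of the 64 s allowed; the sign-off gave no verdict.

- **Tipping:** I gripped the handle crossbar and tilted the tray about 30° on its plain end with the lid on. I then lowered it along the same arc. It ended within 1 or 2 mm of where it stood, still covered.
- **Lid:** I lifted it off by the knob, carried it over the nozzle and set it on the card under light contact (about 5 N). It lies flat, knob up, square to the card and within a few mm of its middle.
- **Nuts:** They lie together at the plain end but wedged into a small triangle instead of all lying against the end wall. Their centres were about 9, 20 and 34 mm from the inner face, measured before I took the lid off. I left them like that. In the final picture they are still gathered.
- **Other checks:** The nozzle and magnet look unmoved in the final picture. I did not compare the other bystanders by measurement; nothing showed contact with them. The two measurements of the card's centre differed by about 4 mm, so I aimed between them.

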